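# Snap the valve cover under the lip of the test rig

### The arm

A 6-joint arm with a two-finger parallel gripper is mounted at the origin on the work surface. World frame = base frame: x ahead of the robot, y to its left, z up, the work surface at z = 0. Lengths are in m, angles in rad, forces in N, time in s.
With the tool pointing down it reaches from about 0.225 to 0.725 m from the base axis. Payload 3.1 kg.
Tool frame: the origin (TCP) lies between the finger pads; the fingertips stand 14 mm ahead of it and the grasp point (between the pads) lies 5 mm behind it; z points along the fingers, y is the direction in which the jaws open and shut (so a half turn about z gives the same grasp; the last joint's range is limited). The gripper opens to 85 mm and grips with 20 to 120 N. Pads are 22 mm wide; open, the fingers measure 114 mm over their backs; the gripper's body (76 mm by 85 mm) begins 54 mm behind the grasp point. The pads swing forward as they close: fully open they stand 13 mm farther back than shut.
Start: joints at [1.109, 0.048, 0.099, 1.622, 0, 1.443], TCP at [0.172, 0.496, 0.209] pointing down, gripper open.
Joint ranges: [-2.91, 2.91], [-0.99, 1.94], [-1.21, 1.42], [-2.12, 2.29], [-1.49, 1.47], [-3.14, 3.14]. Speed limits (rad/s): [2.79, 2.79, 3.14, 3.14, 3.14, 3.14].

### API

Orientations are given as [roll, pitch, yaw] about the fixed x, y, z axes, in that order (R = Rz(yaw) Ry(pitch) Rx(roll)).
In Python, from cell import * gives the robot as it stands. The module is installed in compiled form; this text tells all that it offers.
- The arm moves only by the tool arm_command, never from a script. Its argument "targets" is text: rows parted by semicolons, each of 7 numbers parted by spaces: the turn, a rotation vector about the tool's x, y, z in degrees, then the shift along the tool's x, y, z in mm, then the opening in per cent of the stroke, from 0 (shut) to 100 (fully open). In form: wx wy wz dx dy dz claw; .... A call has 1 to 8 rows; each row shifts and turns the commanded pose from where the row before left it, along the tool's axes as they then stand; what a row does not reach is not made up. A row lasts 1/8 s, in which the tool goes at most 62.5 mm and 10.7 degrees, less where a joint would pass 70% of its speed; a pose out of reach is approached as far as the arm can. A call with a gripper value outside its range is refused whole. The fingers move at their own pace and stop on an object; the grip force is fixed at half the most. Time passes only in rows, so rows that do not move let the fingers close. It gives the time, the measured TCP pose, the force and the opening at its end, in the units of the state.
- sense(): the state, without advancing time (a new reading comes with each control period).
- capture(name): name is "scene" or "top" or "wrist"; returns (picture, depth): 420x560x3 uint8, red, green, blue; 420x560 float32, m along the optical axis (not along the pixel's ray), 0 where there is no reading.
- camera_params(name): a dict with "vfov" (degrees; the focal length in pixels is half the picture's height over the tangent of half this angle, whatever the lens; pixels are square), "cx", "cy" (the principal point, pixels), "dist_coeffs" ([k1, k2, p1, p2, k3] as OpenCV has them; the pictures are not rectified), "cam_to_world" (4x4, takes a point from camera to world coordinates). Camera axes: x right, y down, z forward; pixel columns grow to the right and rows downward; lengths in m; the calibration is good to about 2 mm. A picture is of the moment at which its call begins: read the wrist's pose just before it. camera_params takes no time and is no camera call; for the wrist camera it gives the pose at the moment of the call.
- job_done(): hands the job in, once; it reports no verdict.
Trained networks look in the newest picture that a camera, given by its name, has taken for a name from the list of things; names that differ only in an ending like _2 or _b are one class to them, and where a whole thing is asked for, a point or a joint stands for the part that bears it (a point fixed in the world has none). Each returns a list of dicts, best first, with "confidence" (0 to 1); they miss things now and then, are a little off and sometimes report something else, mostly with a low value. They report only what shows in the picture. A call takes as long as a camera call. They do not tell look-alikes from the thing itself.
- look_for(camera, name): "point" ([x, y, z] in m, in world coordinates, good to about 4 mm: the middle of the surface that is visible of it).
The state is a dict: "time": time; "joint_positions": joint angles; "qd": joint speeds; "tau": joint torques, N m; "tcp_pos": TCP position; "tcp_rot": TCP orientation; "contact_force": force on the tool from outside, world axes, zero at the start; "ft_torque": the same for the moment, N m; "width": finger opening in m.
Only numpy, scipy, OpenCV 4.12 (cv2) and the standard library are available. Lean on these libraries where they do the work, as an engineer would, in place of code of your own. Each camera call takes 0.05 s, during which the arm holds its last target.

### The job

Close the recess of the cast iron test rig with its blue cover plate: slide the cover along the guides so that its front edge tips down into the recess and goes fully under the yellow overhanging lip, then press its raised rear end down past the sprung roller until the cover lies flat and level in the recess. Do not turn the black valve knob and leave the loose things on the bench where they are.

Things in the scene. Friction and masses are not known exactly. Their poses are not given: they have to be found in the camera images.
- rig: Cast iron test rig fixed on the bench, 190 mm wide (x), 445 long (y). Origin at bench height under the rear rim of the recess, mid-width; z up, +y along the guides to the lip, +x roughly away from the robot. In mm: flat deck z 70, y -260 to 0; recess y 0 to 153, x -61 to 61, floor z 46; end wall to y 185, top z 70. Brass outlet and knob stick out up to 40 at the front (x -95), below the deck.
- guide_neck (a point): Middle of the deck's end (rear rim of the recess), at deck height, where the guides become narrow; axes as the rig's. Guide rails 12 mm high and 12 mm thick stand on the deck on both sides: inner faces at x +-80 mm from 260 to 60 mm before this point (-y), closing evenly to x +-61 mm here, then parallel to the rig's far end.
- lip_edge (a point): Middle of the lower edge of the yellow lip that overhangs the far end of the recess: 139 mm along +y from the rim, 15 mm above the recess floor. The lip is 9 mm thick (top level with the deck) and reaches 14 mm on from here to the end wall, across the whole recess.
- catch_mid (a point): Middle of the brass roller catch (12 mm diameter, 44 mm long across x), 7 mm below the deck. It protrudes 6 mm into the recess from its rear wall and springs back into the wall (6 N preload, 2 N/mm). The cover's rear edge rests on it, and snaps below it under 8 to 20 N pressed down near the rear, once the front edge is against the end wall under the lip.
- cover: Loose cover, 0.4 to 0.65 kg: aluminium plate 116 mm wide (x), 150 long (y), 10 thick, with a blue raised block 92 x 96 mm in the middle, top 28 mm above the underside; bare flanges 26 mm at front and rear. Origin at the centre of its underside, z up, +y to the front edge (goes under the lip). Starts flat on the deck between the rails, up to 5 degrees askew.
- cover_front (a point): Middle of the front edge of the cover's underside, 75 mm along +y from its origin. When the cover's middle passes the deck's end the front drops to the recess floor by its weight, unless something holds the rear down; the rear then rises up to 24 mm. Pushed home, the cover stays tilted about 9 degrees.
- cover_rear (a point): Middle of the rear edge of the cover's underside, 75 mm along -y from its origin. The rear end face is 10 mm high, 116 mm wide and square to y: a flat face to push on.
- knob_mark (a point): Mark on the rim of the ribbed black bakelite valve knob (60 mm across, 30 mm deep) on the rig's front face; it moves if the knob is turned. Leave alone.
- filter_cup: Loose white plastic filter cup, 76 mm across, 85 mm high, origin under its centre. Leave alone.
- meter_bracket: Loose zinc angle bracket 60 x 120 mm, 60 mm high, origin under its centre. Leave alone.
- orifice_body: Loose bronze orifice body, 72 mm across, 66 mm high, origin under its centre. Leave alone.
- spanner: Loose steel spanner 190 mm long, lying flat, origin near its middle. Leave alone.
- filter_element: Loose paper-covered filter element, cylinder 56 mm across and 75 mm high, origin under its centre. Leave alone.
There are look-alikes about, which are no part of the job. What is shaped like the cover but brown is not meant.

How it is judged:
By the outcome, as a careful person would: the job done as asked, in the order asked, and still so for the second after the job is handed in, with the robot touching nothing.
It also fails if it takes over 48 s, if anything falls off the work surface, if the arm or the gripper's body presses on something with over 40 N, if the wrist force passes 120 N, or if a joint passes its speed limit or range.

## Working session

There is one attempt and no reset: what is moved stays moved. The work goes in short steps, Python scripts to look and compute and a tool call to move; the robot and the scene stay as the last step left them, time stands still between calls to the robot, and variables do not carry over. Pictures are saved under pics/ and viewed, and the job is handed in when it is done.

Besides the shell and the picture viewer there is one more tool, called after "Request:" as a command line: name --argument value ..., lists and objects as JSON in quotes. arm_command: Moves the arm, as the interface text tells. Its arguments: {"type":"object","properties":{"targets":{"type":"string"}},"required":["targets"]}

```bash
mkdir -p pics
cat > h.py <<'E'
from cell import *
import numpy as np, cv2
from scipy.spatial.transform import Rotation as R
def K(p):
    f=210/np.tan(np.radians(p["vfov"])/2); return np.array([[f,0,p["cx"]],[0,f,p["cy"]],[0,0,1]])
def cloud(p,d):
    h,w=d.shape; u,v=np.meshgrid(np.arange(w),np.arange(h))
    n=cv2.undistortPoints(np.stack([u,v],-1).reshape(-1,1,2).astype(np.float64),K(p),np.array(p["dist_coeffs"])).reshape(h,w,2)
    P=np.concatenate([n*d[...,None],d[...,None]],-1); T=np.array(p["cam_to_world"])
    return P@T[:3,:3].T+T[:3,3]
def proj(p,X):
    T=np.linalg.inv(np.array(p["cam_to_world"])); r,_=cv2.Rodrigues(T[:3,:3])
    return cv2.projectPoints(np.array(X,float).reshape(-1,1,3),r,T[:3,3],K(p),np.array(p["dist_coeffs"]))[0].reshape(-1,2)
def save(n,im): cv2.imwrite(f"pics/{n}.png",im[...,::-1])
E
python3 - <<'E'
from h import *
s=sense(); print(s["time"],s["tcp_pos"],s["tcp_rot"],s["contact_force"],s["width"])
for c in ("scene","top"):
    im,d=capture(c); save(c+"0",im); np.savez(f"{c}0.npz",im=im,d=d,C=cloud(camera_params(c),d))
    for n in ("rig","guide_neck","lip_edge","catch_mid","cover","cover_front","cover_rear","knob_mark"):
        r=look_for(c,n); print(c,n,[(np.round(q["point"],3),round(q["confidence"],2)) for q in r[:3]])
print(sense()["time"])
E
```

```text
0.0 [0.17172618 0.49542194 0.20780872] [-3.13926471e+00 -3.08541590e-04  2.80779097e+00] [0.21176586 0.15132024 0.54903065] 0.08532896889910908
scene rig [(array([0.567, 0.034, 0.068]), 0.75)]
scene guide_neck [(array([0.56 , 0.037, 0.063]), 0.58)]
scene lip_edge []
scene catch_mid [(array([0.562, 0.038, 0.066]), 0.75)]
scene cover [(array([ 0.375, -0.36 ,  0.022]), 0.64), (array([ 0.815, -0.235,  0.024]), 0.62), (array([ 0.541, -0.12 ,  0.092]), 0.61)]
scene cover_front [(array([ 0.542, -0.12 ,  0.094]), 0.77), (array([ 0.376, -0.354,  0.018]), 0.62), (array([ 0.815, -0.238,  0.026]), 0.62)]
scene cover_rear [(array([ 0.818, -0.234,  0.021]), 0.97), (array([ 0.378, -0.357,  0.02 ]), 0.94), (array([ 0.54 , -0.118,  0.096]), 0.61)]
scene knob_mark []
top rig [(array([0.531, 0.036, 0.069]), 0.74)]
top guide_neck [(array([0.531, 0.041, 0.069]), 0.94)]
top lip_edge [(array([0.53 , 0.038, 0.069]), 0.62)]
top catch_mid []
top cover [(array([ 0.53 , -0.128,  0.094]), 0.98), (array([ 0.806, -0.25 ,  0.029]), 0.73), (array([ 0.358, -0.366,  0.025]), 0.71)]
top cover_front [(array([ 0.36 , -0.363,  0.023]), 0.91), (array([ 0.803, -0.24 ,  0.025]), 0.72), (array([ 0.532, -0.128,  0.099]), 0.7)]
top cover_rear [(array([ 0.367, -0.369,  0.023]), 0.78), (array([ 0.53 , -0.126,  0.102]), 0.57), (array([ 0.802, -0.239,  0.025]), 0.55)]
top knob_mark [(array([ 0.531, -0.127,  0.1  ]), 0.65), (array([0.42 , 0.099, 0.058]), 0.52)]
0.9
```

View pics/scene0.png

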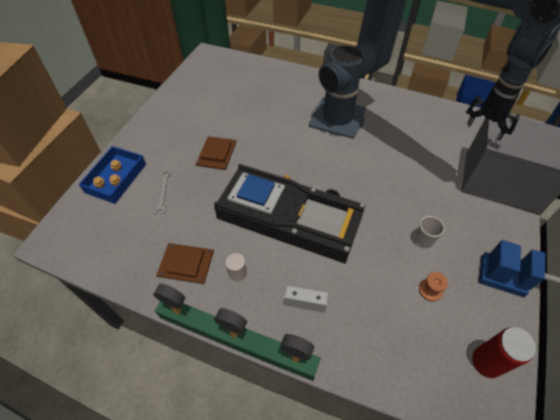

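View pics/top0.png

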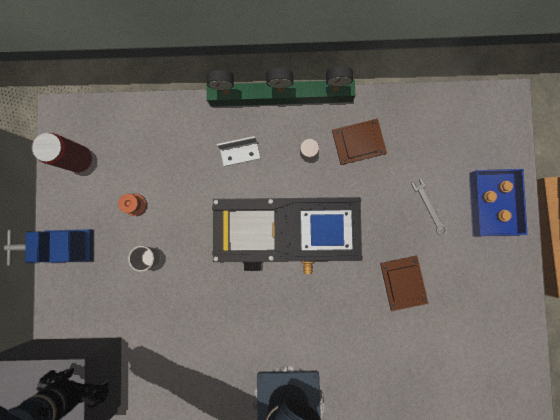

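The top picture shows the rig horizontal at cols 213-361, rows 197-262. The lip is at the left (col 226, world +y), the recess at cols 230-275, the blue cover at about (327,230), and the brown look-alikes lie on the bench. Next I measure the rig and the cover.

Run:
```python
from h import *
for c in ("top","scene"):
    z=np.load(c+"0.npz"); C,im=z["C"],z["im"].astype(int)
    m=(C[...,2]>0.055)&(C[...,2]<0.11)&(abs(C[...,0]-.53)<.16)&(abs(C[...,1])<.32)
    m=cv2.morphologyEx(m.astype(np.uint8),cv2.MORPH_OPEN,np.ones((3,3)))>0
    n,l,st,_=cv2.connectedComponentsWithStats(m.astype(np.uint8)); k=1+np.argmax(st[1:,4]); m=l==k
    print(c,"rig",cv2.minAreaRect((C[m][:,:2]*1000).astype(np.float32)),st[k])
    for nm,mm in (("blue",(im[...,2]>im[...,0]+50)&(im[...,2]>im[...,1]+30)),("yellow",(im[...,0]>150)&(im[...,2]<90)&(im[...,1]>100)),("plate",(im.min(-1)>140)&(C[...,2]>.072)&(C[...,1]<0))):
        q=mm&m if nm!="yellow" else mm&(abs(C[...,0]-.53)<.12)&(abs(C[...,1])<.32)
        print(nm,q.sum(),cv2.minAreaRect((C[q][:,:2]*1000).astype(np.float32)),np.median(C[q][:,2]))
        print(np.median(C[q],0))
    x=im
    s=z["im"][180:280,200:375] if c=="top" else z["im"][150:270,200:375]
    save(c+"0z",cv2.resize(s,None,fx=4.5,fy=4.5,interpolation=cv2.INTER_CUBIC))
```

```text
top rig ((522.5420532226562, -9.03570556640625), (446.119140625, 217.4782257080078), 89.55595397949219) [ 212  197  151   74 7658]
blue 975 ((530.060791015625, -128.28359985351562), (88.98387145996094, 94.01500701904297), 0.48455938696861267) 0.09766297387220746
[ 0.52958442 -0.12780787  0.09766297]
yellow 217 ((502.6880187988281, 50.1331787109375), (294.25830078125, 112.99083709716797), 74.50557708740234) 0.06886900486590619
[0.52200263 0.17144855 0.068869  ]
plate 859 ((530.987060546875, -127.69491577148438), (149.2222137451172, 115.8771743774414), 88.62334442138672) 0.07986336074332545
[ 0.52796671 -0.11353117  0.07986336]
scene rig ((520.9500122070312, -9.549545288085938), (444.5666809082031, 217.80740356445312), 89.13667297363281) [ 214  164  151   91 6086]
blue 664 ((529.9593505859375, -125.99439239501953), (92.61917877197266, 94.11618041992188), 89.6208724975586) 0.09905246234796189
[ 0.53276483 -0.12511701  0.09905246]
yellow 119 ((531.8923950195312, 106.09236907958984), (148.05470275878906, 112.55723571777344), 89.28834533691406) 0.0704671550577084
[0.53209963 0.17406629 0.07046716]
plate 372 ((531.6028442382812, -126.2226333618164), (146.99453735351562, 111.13240814208984), 88.81649017333984) 0.08112488526363815
[ 0.54226922 -0.07797779  0.08112489]
```

View pics/top0z.png

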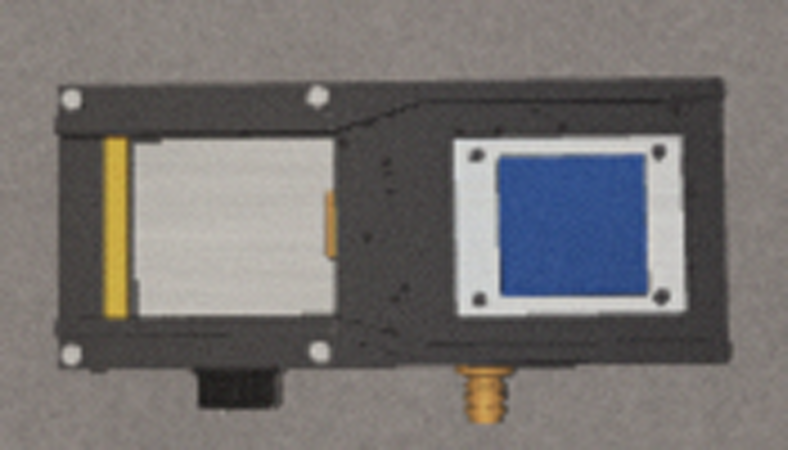

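View pics/scene0z.png

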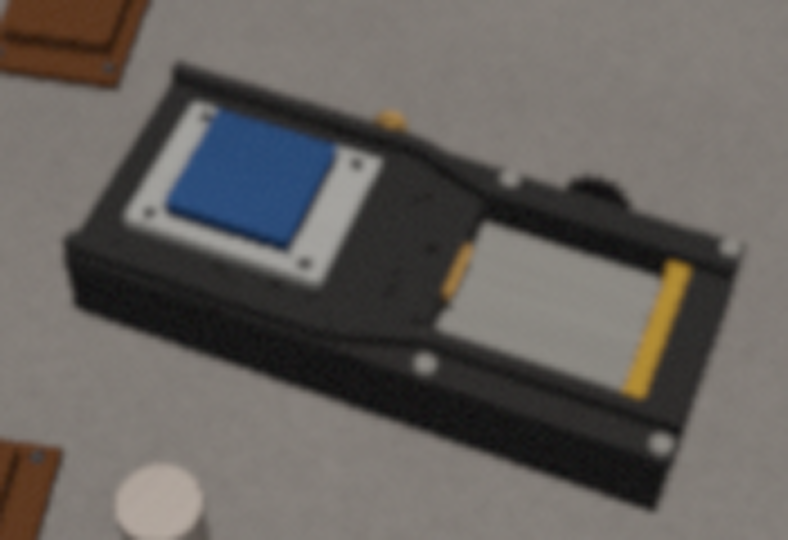

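```bash
cat > fit.py <<'E'
from h import *
def edgefit(P,along,side,bins,trim=0.0015):
    # P Nx2; for each bin along axis, take extreme of other axis
    o=1-along; xs=[];ys=[]
    for a,b in zip(bins[:-1],bins[1:]):
        q=P[(P[:,along]>=a)&(P[:,along]<b)]
        if len(q)<4: continue
        v=np.sort(q[:,o]); xs.append((a+b)/2); ys.append(v[-1] if side>0 else v[0])
    xs=np.array(xs);ys=np.array(ys);k=np.ones(len(xs),bool)
    for _ in range(4):
        p=np.polyfit(xs[k],ys[k],1); r=ys-np.polyval(p,xs); k=abs(r)<max(2*np.std(r[k]),trim)
    return p,np.std(r[k]),k.sum()
E
python3 - <<'E'
from fit import *
for c in ("top","scene"):
    z=np.load(c+"0.npz"); C,im=z["C"],z["im"].astype(int)
    m=(C[...,2]>0.06)&(C[...,2]<0.11)&(abs(C[...,0]-.53)<.16)&(abs(C[...,1])<.32)
    n,l,st,_=cv2.connectedComponentsWithStats(m.astype(np.uint8)); m=l==1+np.argmax(st[1:,4])
    P=C[m][:,:2]
    by=np.arange(-.22,.2,.008); bx=np.arange(.45,.62,.008)
    print(c,"rig farx",edgefit(P,1,1,by),"nearx",edgefit(P,1,-1,by),"+y",edgefit(P,0,1,bx),"-y",edgefit(P,0,-1,bx))
    q=(im[...,2]>im[...,0]+50)&(im[...,2]>im[...,1]+30)&m&(C[...,2]>.09); B=C[q][:,:2]
    by=np.arange(-.165,-.085,.006); bx=np.arange(.495,.57,.006)
    print("blue",edgefit(B,1,1,by),edgefit(B,1,-1,by),edgefit(B,0,1,bx),edgefit(B,0,-1,bx))
    q=((im.min(-1)>130)&m&(C[...,2]>.065)&(C[...,1]<-.03)); B=np.r_[C[q][:,:2],B]
    by=np.arange(-.19,-.065,.006); bx=np.arange(.485,.58,.006)
    print("plate",edgefit(B,1,1,by),edgefit(B,1,-1,by),edgefit(B,0,1,bx),edgefit(B,0,-1,bx))
    q=((im[...,0]>130)&(im[...,2]<100)&(im[...,1]>90)&(C[...,1]>.12)&(C[...,1]<.22)&m); B=C[q]
    print("lip",B.min(0),B.max(0),edgefit(B[:,:2],0,1,bx),edgefit(B[:,:2],0,-1,bx))
E
```

```text
top rig farx (array([0.01163514, 0.62901137]), np.float64(0.0010759497644347226), np.int64(47)) nearx (array([0.01258504, 0.44171728]), np.float64(0.0007956907814876491), np.int64(48)) +y (array([-0.01012042,  0.21687239]), np.float64(0.0003514382408779324), np.int64(20)) -y (array([-0.00669007, -0.22767303]), np.float64(0.0007035574377243964), np.int64(21))
blue (array([0.02524206, 0.5763202 ]), np.float64(9.568924231727631e-05), np.int64(13)) (array([-0.03243251,  0.48283497]), np.float64(0.0007169322506814221), np.int64(13)) (array([ 0.00476673, -0.08499695]), np.float64(0.000808071125542114), np.int64(12)) (array([ 0.03115926, -0.19061951]), np.float64(0.0006779837845328648), np.int64(12))
plate (array([0.0006474 , 0.58660435]), np.float64(0.0009140688046601962), np.int64(19)) (array([0.02485171, 0.47627446]), np.float64(0.0001305949854308875), np.int64(18)) (array([-0.02495066, -0.03996016]), np.float64(8.33902152524908e-05), np.int64(15)) (array([-0.00920347, -0.19627188]), np.float64(0.0008386431140983397), np.int64(15))
lip [0.4769957  0.16757441 0.06400154] [0.59435657 0.182
[... 784 characters left out ...]
9817894795301), np.int64(11)) (array([-0.03287034, -0.15293898]), np.float64(0.0014496940560614357), np.int64(12))
plate (array([0.01417982, 0.58692486]), np.float64(0.0010306253474994375), np.int64(19)) (array([-0.06827125,  0.47646826]), np.float64(0.00305053588159122), np.int64(19)) (array([-0.01973649, -0.04317843]), np.float64(0.0009200986812606707), np.int64(15)) (array([-0.02054461, -0.18862358]), np.float64(0.0009336297090731898), np.int64(15))
lip [0.47649017 0.16845864 0.06624886] [0.5960815  0.18216407 0.08278938] (array([-0.00573208,  0.18379004]), np.float64(0.0006617639021547281), np.int64(15)) (array([-0.01444205,  0.17775908]), np.float64(0.0008831508625191947), np.int64(15))
```

```bash
cat > plan.py <<'E'
from h import *
def rows(tgt,yaw,n,claw,start=None):
    """straight path to tgt with tool down & final yaw(deg), n rows; prints"""
    s=sense(); p0=np.array(s["tcp_pos"]); R0=R.from_euler("xyz",s["tcp_rot"])
    Rt=R.from_euler("xyz",[np.pi,0,np.radians(yaw)]); w=(R0.inv()*Rt).as_rotvec()
    step=np.degrees(w)/n; v=(np.array(tgt)-p0)/n*1000; Rc=R0
    out=[];P=p0*1000
    for i in range(n):
        Rn=Rc*R.from_rotvec(np.round(step,1),degrees=True)
        d=np.round((Rc.inv()).apply(p0*1000+v*(i+1)-P),0 if i<n-1 else 1)
        P=P+Rc.apply(d); out.append(" ".join(f"{a:g}" for a in [*np.round(step,1),*d,claw])); Rc=Rn
    for k in range(0,n,8): print("; ".join(out[k:k+8]))
    print("len/row",np.linalg.norm(v),"end(shift in old frame)",P, Rc.as_euler("xyz",degrees=True))
E
python3 -c "
from plan import *
rows([.533,-.25,.22],89.3,16,40)"
```

```text
0 0 4.5 -37 -37 -1 40; 0 0 4.5 -39 -33 -0 40; 0 0 4.5 -42 -31 -1 40; 0 0 4.5 -44 -27 -1 40; 0 0 4.5 -46 -24 -0 40; 0 0 4.5 -48 -19 -1 40; 0 0 4.5 -49 -16 -1 40; 0 0 4.5 -51 -13 -0 40
0 0 4.5 -51 -8 -1 40; 0 0 4.5 -51 -4 -1 40; 0 0 4.5 -52 0 -1 40; 0 0 4.5 -52 4 -0 40; 0 0 4.5 -51 8 -1 40; 0 0 4.5 -50 12 -1 40; 0 0 4.5 -50 16 -0 40; 0 0 4.5 -47.4 19.9 -1 40
len/row 51.802105732470096 end(shift in old frame) [ 533.02642015 -250.0193854   220.0314629 ] [ 1.79998092e+02 -1.06968718e-03  8.88745896e+01]
```

Request:
arm_command --targets "0 0 4.5 -37 -37 -1 40; 0 0 4.5 -39 -33 0 40; 0 0 4.5 -42 -31 -1 40; 0 0 4.5 -44 -27 -1 40; 0 0 4.5 -46 -24 0 40; 0 0 4.5 -48 -19 -1 40; 0 0 4.5 -49 -16 -1 40; 0 0 4.5 -51 -13 0 40"

```text
time: 1.9
tcp_pos: [0.3532, 0.1209, 0.2144]
tcp_rot: [3.14, 0.001, 2.177]
contact_force: [0.6, 0.3, 0.4]
width: 0.0342
```

Request:
arm_command --targets "0 0 4.5 -51 -8 -1 40; 0 0 4.5 -51 -4 -1 40; 0 0 4.5 -52 0 -1 40; 0 0 4.5 -52 4 0 40; 0 0 4.5 -51 8 -1 40; 0 0 4.5 -50 12 -1 40; 0 0 4.5 -50 16 0 40; 0 0 4.5 -47.4 19.9 -1 40"

```text
time: 2.9
tcp_pos: [0.5336, -0.2517, 0.22]
tcp_rot: [3.141, -0.0, 1.548]
contact_force: [1.7, 0.1, 0.6]
width: 0.0341
```

Run:
```python
from h import *
s=sense(); print(s["time"],s["tcp_pos"],np.degrees(s["tcp_rot"]),s["contact_force"],s["width"])
p=camera_params("wrist"); im,d=capture("wrist"); save("w1",im); np.savez("w1.npz",im=im,d=d,C=cloud(p,d))
print(np.round(p["cam_to_world"],3))
```

```text
2.9 [ 0.53358732 -0.25173683  0.21995237] [ 1.79982114e+02 -5.33110268e-03  8.87024962e+01] [1.6831575  0.09763419 0.64363293] 0.034077829251819715
[[ 1.    -0.022 -0.006  0.535]
 [-0.023 -0.954 -0.298 -0.175]
 [ 0.001  0.298 -0.955  0.386]
 [ 0.     0.     0.     1.   ]]
```

View pics/w1.png

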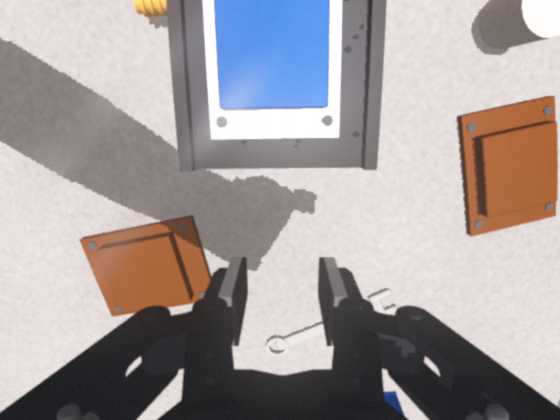

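The wrist view shows the cover's rear edge at about (213,139) to (339,137), the rig's end at row 170, and both rails. The fingers are at the bottom. I'll measure from this.

Run:
```python
from fit import *
z=np.load("w1.npz"); C,im=z["C"],z["im"].astype(int)
q=(C[...,2]>.07)&(C[...,2]<.09)&(im.min(-1)>140)&(C[...,1]>-.22)&(abs(C[...,0]-.53)<.08); 
b=(im[...,2]>im[...,0]+50)&(C[...,2]>.085)&(abs(C[...,0]-.53)<.08)
P=np.r_[C[q][:,:2],C[b][:,:2]]
print("z",np.median(C[q][:,2]),np.median(C[b][:,2]))
by=np.arange(-.198,-.11,.004); bx=np.arange(.485,.58,.004)
print("plate far",edgefit(C[q][:,:2],1,1,by),"near",edgefit(C[q][:,:2],1,-1,by),"rear",edgefit(P,0,-1,bx))
print("block rear",edgefit(C[b][:,:2],0,-1,np.arange(.495,.57,.004)),"far",edgefit(C[b][:,:2],1,1,by[5:]),edgefit(C[b][:,:2],1,-1,by[5:]))
m=(C[...,2]>0.06)&(abs(C[...,0]-.53)<.105)&(C[...,1]>-.26); P=C[m][:,:2]; by=np.arange(-.225,-.12,.004)
print("rig",edgefit(P,1,1,by),edgefit(P,1,-1,by),edgefit(P,0,-1,np.arange(.45,.62,.004)), np.median(C[m&(im.max(-1)<110)][:,2]))
```

```text
z 0.0808173847396097 0.09895886174257595
plate far (array([2.50148813e-04, 5.89049522e-01]), np.float64(0.00037286718413844265), np.int64(21)) near (array([0.12727555, 0.48437428]), np.float64(0.0022523233123026495), np.int64(21)) rear (array([-0.08657436, -0.16201251]), np.float64(0.002726891083813909), np.int64(21))
block rear (array([-0.0209325 , -0.16313982]), np.float64(0.0003166500258888988), np.int64(16)) far (array([0.0156761 , 0.57523813]), np.float64(0.0002744554064934749), np.int64(16)) (array([0.0021845 , 0.48327124]), np.float64(0.00024499668369928364), np.int64(15))
rig (array([0.01389904, 0.62487215]), np.float64(0.00037018579230397653), np.int64(26)) (array([0.01379694, 0.440929  ]), np.float64(0.0003145114939456229), np.int64(26)) (array([-0.00867542, -0.2416532 ]), np.float64(0.010894227099933821), np.int64(42)) 0.31807994013204666
```

```bash
python3 -c "
from plan import *
rows([.5285,-.226,.092],89.1,4,40)"
```

```text
0 0.1 -0.2 8 -2 31 40; 0 0.1 -0.2 8 -2 31 40; 0 0.1 -0.2 8 -2 32 40; 0 0.1 -0.2 8.1 -1.9 30.9 40
len/row 32.289756136624675 end(shift in old frame) [ 528.53353184 -225.97754094   91.96091028] [ 1.79992931e+02 -1.62145007e-01  8.91701472e+01]
```

Request:
arm_command --targets "0 0 -0.1 8 -2 31 40; 0 0 -0.1 8 -2 31 40; 0 0 -0.1 8 -2 32 40; 0 0 -0.1 2 0 31 40; 0 0 0 0 0 0 40"

```text
time: 3.58
tcp_pos: [0.5249, -0.2222, 0.0916]
tcp_rot: [-3.135, -0.003, 1.559]
contact_force: [-0.4, 0.5, 0.3]
width: 0.0343
```

Request:
arm_command --targets "0 0 0 0 0 2 40; 0 0 0 0 0 0 40"

```text
time: 3.82
tcp_pos: [0.5287, -0.2247, 0.095]
tcp_rot: [3.139, 0.002, 1.558]
contact_force: [0.4, 0.3, 0.1]
width: 0.0345
```

Run:
```python
from h import *
s=sense(); print(s["time"],s["tcp_pos"],np.degrees(s["tcp_rot"]),s["contact_force"],s["width"])
p=camera_params("wrist"); im,d=capture("wrist"); save("w2",im); np.savez("w2.npz",im=im,d=d,C=cloud(p,d))
```

```text
3.825 [ 0.52865365 -0.22468177  0.09497885] [1.79832591e+02 9.30536968e-02 8.92688353e+01] [0.44424428 0.32043202 0.0503775 ] 0.034547315868329834
```

View pics/w2.png

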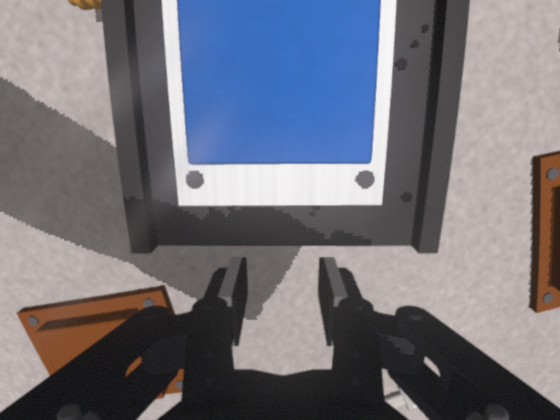

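Run:
```python
from h import *
s=sense(); print(s["tcp_pos"],np.degrees(s["tcp_rot"]),s["time"],s["qd"])
z=np.load("w2.npz"); C=z["C"]
for (u,v) in [(240,262),(240,275),(240,300),(240,330),(325,262),(325,275),(330,300),(285,240),(285,225),(285,190),(230,270),(225,290),(215,300)]:
    print((u,v),np.round(C[v,u],4))
from fit import *
im=z["im"].astype(int)
b=(im[...,2]>im[...,0]+50)&(C[...,2]>.085)&(abs(C[...,0]-.53)<.08)
print("block rear",edgefit(C[b][:,:2],0,-1,np.arange(.495,.57,.004)),"far",edgefit(C[b][:,:2],1,1,np.arange(-.17,-.1,.004)),edgefit(C[b][:,:2],1,-1,np.arange(-.17,-.1,.004)))
```

```text
[ 0.528612   -0.22467169  0.09493185] [1.79836508e+02 9.12610749e-02 8.92659770e+01] 3.875 [-0.0002731  -0.00063381 -0.0041532  -0.00288665 -0.00092646  0.00157886]
(240, 262) [ 0.5096 -0.2135  0.1276]
(240, 275) [ 0.5111 -0.2133  0.14  ]
(240, 300) [ 0.511  -0.2226  0.144 ]
(240, 330) [ 0.5109 -0.2338  0.1487]
(325, 262) [ 0.5473 -0.2135  0.1289]
(325, 275) [ 0.546  -0.2141  0.1396]
(330, 300) [ 0.5456 -0.2148  0.157 ]
(285, 240) [ 0.5301 -0.2263  0.072 ]
(285, 225) [ 0.5302 -0.2168  0.0711]
(285, 190) [ 0.5304 -0.1925  0.0805]
(230, 270) [ 0.5064 -0.2131  0.136 ]
(225, 290) [ 0.5066 -0.2138  0.1509]
(215, 300) [ 0.5052 -0.2107  0.1626]
block rear (array([-0.00272205, -0.17281412]), np.float64(0.00012451868169448634), np.int64(18)) far (array([0.01022824, 0.57475979]), np.float64(0.0001727120720816489), np.int64(17)) (array([0.00683032, 0.48353356]), np.float64(0.00015629541477878012), np.int64(17))
```

Run:
```python
from h import *
p=camera_params("wrist")
for zz in (.081,.09,.1,.11,.12,.13,.14): print(zz,proj(p,[[.5116,-.2137,zz],[.5116,-.2357,zz]]).round(0).tolist())
z=np.load("w2.npz"); C=z["C"];d=z["d"]
print(np.round(d[250:340:6,242],3)); print(np.round(d[264,215:260:3],3))
im=z["im"][230:350,170:400]; save("w2z",cv2.resize(im,None,fx=3.4,fy=3.4,interpolation=cv2.INTER_CUBIC))
```

```text
0.081 [[253.0, 226.0], [255.0, 261.0]]
0.09 [[252.0, 232.0], [253.0, 268.0]]
0.1 [[250.0, 239.0], [252.0, 276.0]]
0.11 [[248.0, 246.0], [250.0, 286.0]]
0.12 [[246.0, 255.0], [248.0, 296.0]]
0.13 [[244.0, 265.0], [246.0, 308.0]]
0.14 [[241.0, 276.0], [244.0, 321.0]]
[0.283 0.283 0.146 0.141 0.14  0.139 0.139 0.139 0.14  0.14  0.139 0.14
 0.14  0.307 0.31 ]
[0.288 0.287 0.287 0.288 0.287 0.144 0.144 0.144 0.144 0.144 0.151 0.286
 0.288 0.288 0.286]
```

View pics/w2z.png

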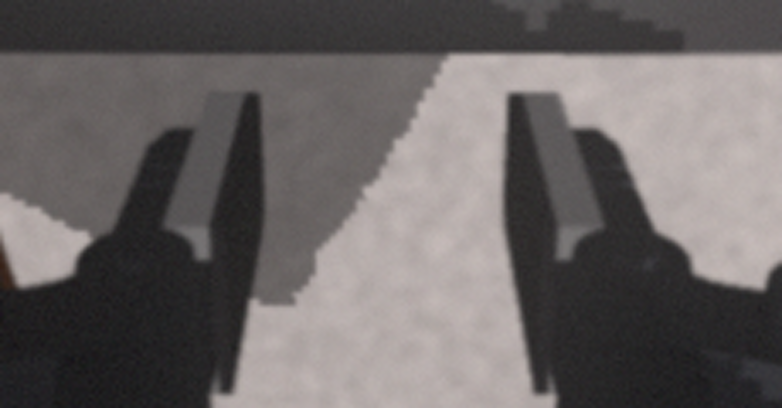

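Run:
```python
from h import *
p=camera_params("scene"); im,d=capture("scene"); C=cloud(p,d)
u,v=proj(p,[.5287,-.2247,.1])[0].astype(int); print(u,v)
a=im[v-60:v+40,u-65:u+65]; save("s2",cv2.resize(a,None,fx=6,fy=6,interpolation=cv2.INTER_CUBIC))
for zz in (.07,.08,.09,.1,.11,.12,.14): print(zz,((proj(p,[[.5045,-.2247,zz],[.553,-.2247,zz]])-[u-65,v-60])*6).round(0).tolist())
m=(abs(C[...,0]-.53)<.06)&(abs(C[...,1]+.225)<.02)&(C[...,2]>.086); print(np.sort(C[m][:,2])[:10].round(4), m.sum())
```

```text
227 179
0.07 [[420.0, 365.0], [381.0, 429.0]]
0.08 [[418.0, 354.0], [379.0, 418.0]]
0.09 [[416.0, 342.0], [377.0, 406.0]]
0.1 [[414.0, 330.0], [375.0, 395.0]]
0.11 [[412.0, 318.0], [372.0, 383.0]]
0.12 [[410.0, 306.0], [370.0, 371.0]]
0.14 [[406.0, 281.0], [365.0, 346.0]]
[0.1205 0.1208 0.1212 0.1217 0.1219 0.1225 0.1246 0.1258 0.1259 0.1259] 2107
```

View pics/s2.png

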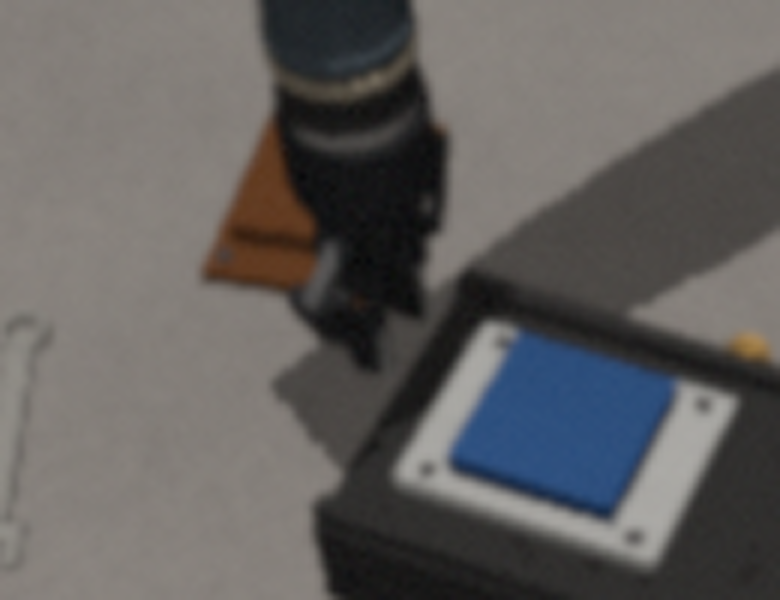

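Two cameras put the fingertips at z≈0.121 while the reported TCP is at 0.095. That disagrees with the 14 mm given, so I'll lower in small steps and watch the force.

Request:
arm_command --targets "0 0 0 0 0 5 40; 0 0 0 0 0 3 40; 0 0 0 0 0 0 40"

```text
time: 4.3
tcp_pos: [0.5271, -0.2237, 0.0844]
tcp_rot: [-3.141, -0.001, 1.558]
contact_force: [0.3, -0.3, -0.1]
width: 0.0338
```

Request:
arm_command --targets "0 0 0 0 0 3 40; 0 0 0 0 0 0 40"

```text
time: 4.55
tcp_pos: [0.5273, -0.2238, 0.0816]
tcp_rot: [-3.141, -0.0, 1.558]
contact_force: [-0.5, -0.3, 0.2]
width: 0.034
```

Request:
arm_command --targets "0 0 0 0 0 3 40; 0 0 0 0 0 0 40"

```text
time: 4.8
tcp_pos: [0.5273, -0.2238, 0.0786]
tcp_rot: [-3.141, -0.0, 1.558]
contact_force: [-0.4, 0.8, -0.1]
width: 0.0341
```

Request:
arm_command --targets "0 0 0 0 0 8 40; 0 0 0 0 0 8 40; 0 0 0 0 0 6 40; 0 0 0 0 0 0 40"

```text
time: 5.3
tcp_pos: [0.5268, -0.2235, 0.0559]
tcp_rot: [-3.14, -0.001, 1.558]
contact_force: [-0.8, -0.2, 0.1]
width: 0.0343
```

Run:
```python
from h import *
s=sense(); print(s["tcp_pos"],np.degrees(s["tcp_rot"]),s["time"],s["contact_force"])
p=camera_params("wrist"); im,d=capture("wrist"); save("w3",im); np.savez("w3.npz",im=im,d=d,C=cloud(p,d))
C=cloud(p,d)
m=(abs(C[...,0]-.527)<.04)&(C[...,1]<-.19)&(d<.17)&(d>0); print(np.sort(C[m][:,2])[:300:30].round(4))
```

```text
[ 0.52675185 -0.22350994  0.05585578] [-1.79898157e+02 -5.54911036e-02  8.92741847e+01] 5.3 [-0.83184978 -0.15432593  0.10639675]
[0.0683 0.0694 0.0695 0.0696 0.0697 0.0697 0.0698 0.0698 0.0699 0.0699]
```

View pics/w3.png

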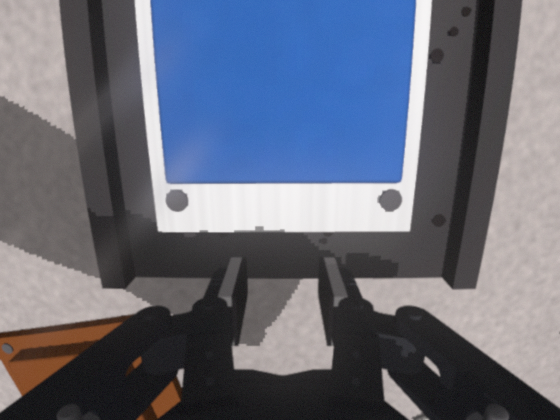

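Fingertips now show just over the deck edge (row 258) and the cover's rear edge is at row 232. By the camera the tips are at z≈0.083.

Request:
arm_command --targets "0 0 0 0 0 4 40; 0 0 0 0 0 3 40; 0 0 0 0 0 0 40"

```text
time: 5.72
tcp_pos: [0.5272, -0.2238, 0.0496]
tcp_rot: [-3.141, -0.0, 1.558]
contact_force: [-0.7, 0.7, -0.0]
width: 0.0343
```

Run:
```python
from h import *
s=sense(); print(s["tcp_pos"],np.degrees(s["tcp_rot"]),s["time"],s["contact_force"])
p=camera_params("wrist"); im,d=capture("wrist"); save("w4",im); C=cloud(p,d)
print(np.round(d[252:300:4,240],3)); 
for u,v in ((240,260),(240,264),(240,272),(327,262),(285,215),(285,250)): print(C[v,u].round(4))
print(np.round(d[248:300:4,285],3))
```

```text
[ 0.52722914 -0.22377193  0.04964014] [-1.79966007e+02 -1.76332903e-02  8.92742533e+01] 5.725 [-0.67520777  0.70626828 -0.03745502]
[0.158 0.157 0.148 0.143 0.14  0.136 0.133 0.132 0.132 0.132 0.133 0.132]
[ 0.5082 -0.2124  0.081 ]
[ 0.5088 -0.2119  0.0859]
[ 0.5097 -0.2119  0.0933]
[ 0.547  -0.2132  0.0825]
[ 0.5286 -0.1912  0.0815]
[ 0.5284 -0.2123  0.0709]
[0.159 0.158 0.157 0.159 0.16  0.159 0.161 0.162 0.163 0.162 0.242 0.243
 0.244]
```

View pics/w4.png

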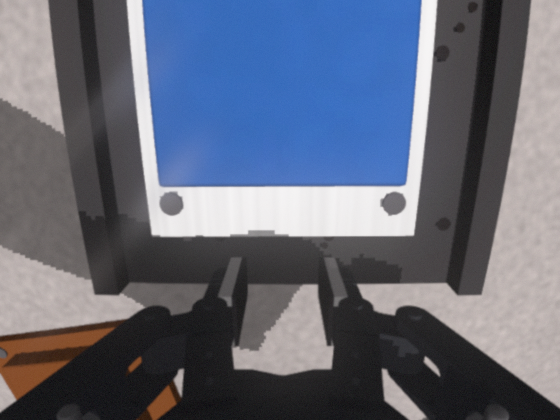

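Request:
arm_command --targets "0 0 0 0 0 2 40; 0 0 0 8 0 0 40; 0 0 0 8 0 0 40; 0 0 0 8 0 0 40; 0 0 0 8 0 0 40; 0 0 0 8 0 0 40; 0 0 0 8 0 0 40; 0 0 0 0 0 0 40"

```text
time: 6.78
tcp_pos: [0.5282, -0.1745, 0.0481]
tcp_rot: [3.141, -0.002, 1.559]
contact_force: [-0.5, -0.3, -0.8]
width: 0.0342
```

Run:
```python
from h import *
s=sense(); print(s["tcp_pos"],np.degrees(s["tcp_rot"]),s["time"],s["contact_force"])
p=camera_params("wrist"); im,d=capture("wrist"); save("w5",im); np.savez("w5.npz",im=im,d=d,C=cloud(p,d))
im,d=capture("top"); save("top5",im); save("top5z",cv2.resize(im[180:280,200:375],None,fx=4.5,fy=4.5,interpolation=cv2.INTER_CUBIC))
```

```text
[ 0.5281503  -0.17453732  0.04807488] [ 1.79992278e+02 -9.42789158e-02  8.93424822e+01] 6.775 [-0.47517052 -0.34571851 -0.80209333]
```

View pics/w5.png

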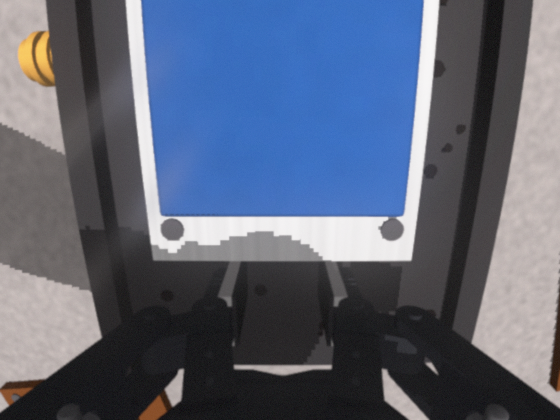

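View pics/top5z.png

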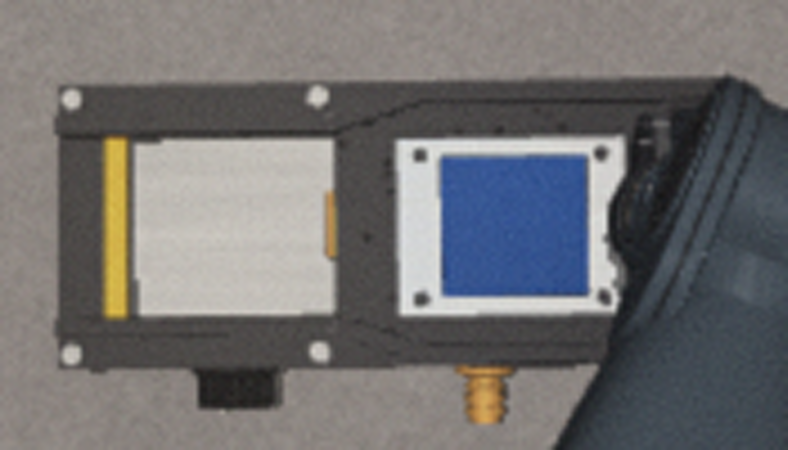

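The cover has moved about 37 mm and stayed straight, with its sides (rows 138-316) in line with the recess (rows 137-317). I'll carry on.

Request:
arm_command --targets "0 0 0 10 0 0 40; 0 0 0 10 0 0 40; 0 0 0 10 0 0 40; 0 0 0 10 0 0 40; 0 0 0 10 0 0 40; 0 0 0 10 0 0 40; 0 0 0 10 0 0 40; 0 0 0 0 0 0 40"

```text
time: 7.88
tcp_pos: [0.5288, -0.1041, 0.0479]
tcp_rot: [-3.141, -0.002, 1.56]
contact_force: [-0.4, 0.6, 0.3]
width: 0.0341
```

Run:
```python
from h import *
s=sense(); print(s["tcp_pos"],np.degrees(s["tcp_rot"]),s["time"],s["contact_force"])
p=camera_params("wrist"); im,d=capture("wrist"); save("w6",im); np.savez("w6.npz",im=im,d=d,C=cloud(p,d))
```

```text
[ 0.52878584 -0.10405853  0.04789133] [-1.79980500e+02 -1.39535041e-01  8.93710139e+01] 7.875 [-0.41983464  0.5957066   0.33581892]
```

View pics/w6.png

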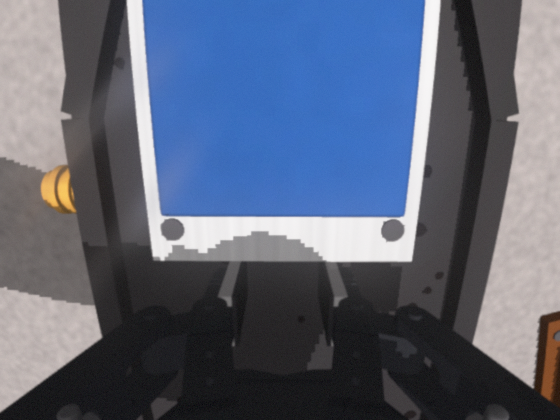

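Request:
arm_command --targets "0 0 0 8 0 0 40; 0 0 0 8 0 0 40; 0 0 0 8 0 0 40; 0 0 0 8 0 0 40; 0 0 0 8 0 0 40; 0 0 0 0 0 0 40"

```text
time: 8.68
tcp_pos: [0.5294, -0.0645, 0.0481]
tcp_rot: [-3.142, -0.002, 1.559]
contact_force: [0.4, -0.1, 0.3]
width: 0.0339
```

Run:
```python
from h import *
s=sense(); print(s["tcp_pos"],np.degrees(s["tcp_rot"]),s["time"],s["contact_force"])
p=camera_params("wrist"); im,d=capture("wrist"); save("w7",im); np.savez("w7.npz",im=im,d=d,C=cloud(p,d))
im,d=capture("top"); save("top7z",cv2.resize(im[180:280,200:375],None,fx=4.5,fy=4.5,interpolation=cv2.INTER_CUBIC))
```

```text
[ 0.52943982 -0.06445763  0.04806946] [-1.79998491e+02 -1.09775084e-01  8.93516718e+01] 8.675 [ 0.39388393 -0.0880895   0.32241525]
```

View pics/w7.png

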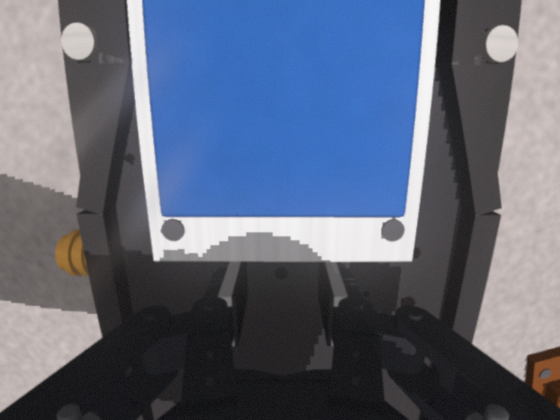

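View pics/top7z.png

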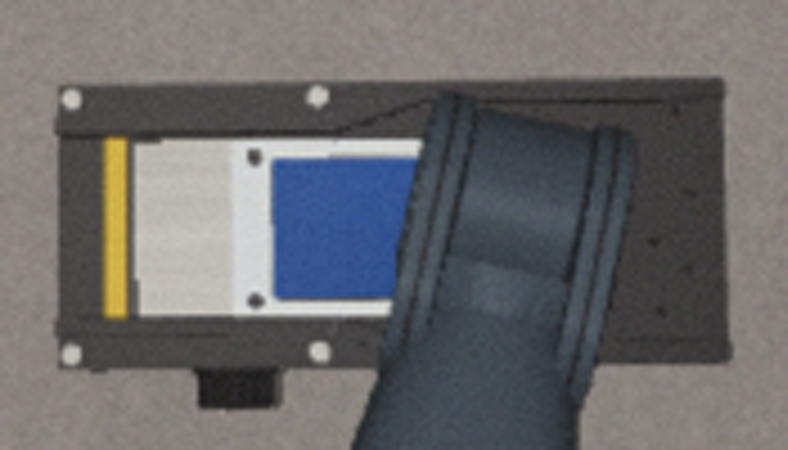

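The front is well into the neck, aligned and still level. Next comes the tip-over.

Request:
arm_command --targets "0 0 0 6 0 0 40; 0 0 0 6 0 0 40; 0 0 0 6 0 0 40; 0 0 0 6 0 0 40; 0 0 0 6 0 0 40; 0 0 0 6 0 0 40; 0 0 0 6 0 0 40; 0 0 0 0 0 0 40"

```text
time: 9.78
tcp_pos: [0.5295, -0.0219, 0.0474]
tcp_rot: [-3.141, -0.004, 1.559]
contact_force: [0.5, -0.1, -0.6]
width: 0.0342
```

Run:
```python
from h import *
s=sense(); print(s["tcp_pos"],np.degrees(s["tcp_rot"]),s["time"],s["contact_force"])
p=camera_params("wrist"); im,d=capture("wrist"); save("w8",im); C=cloud(p,d)
for u,v in ((280,250),(280,200),(280,150),(280,100),(280,50),(280,5)): print((u,v),C[v,u].round(4))
im,d=capture("scene"); save("s8",cv2.resize(im[150:270,200:375],None,fx=4.5,fy=4.5,interpolation=cv2.INTER_CUBIC))
```

```text
[ 0.52947454 -0.02187158  0.04744941] [-179.93852137   -0.20971244   89.3497128 ] 9.775 [ 0.45455648 -0.06432543 -0.64827213]
(280, 250) [ 0.5286 -0.0016  0.0884]
(280, 200) [0.529  0.0234 0.1018]
(280, 150) [0.5292 0.0402 0.0968]
(280, 100) [0.5294 0.0572 0.094 ]
(280, 50) [0.5296 0.0739 0.0912]
(280, 5) [0.5298 0.0898 0.0859]
```

View pics/w8.png

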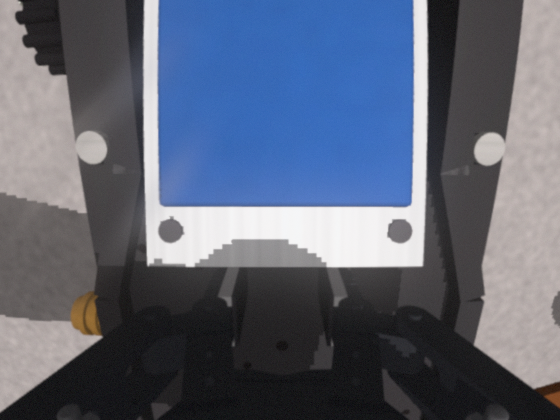

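View pics/s8.png

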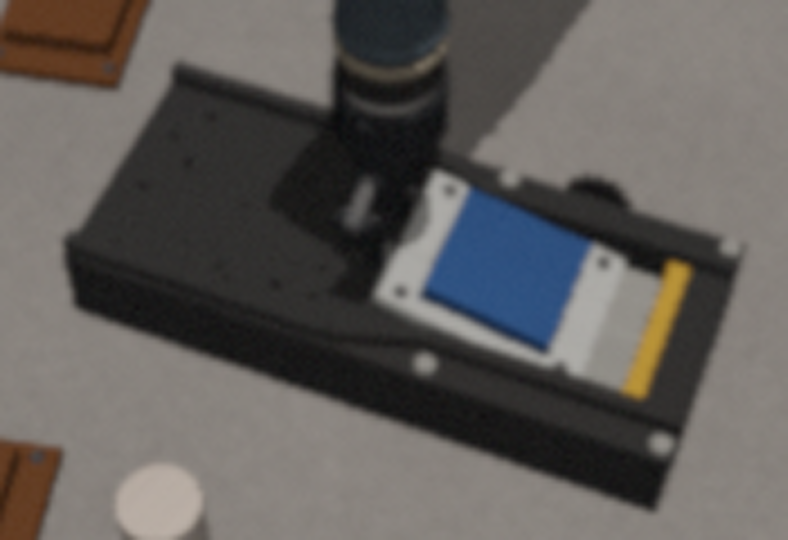

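The front has tipped onto the recess floor and the rear top is at z≈0.09. I'll push on until it is home under the lip.

Request:
arm_command --targets "0 0 0 6 0 0 40; 0 0 0 6 0 0 40; 0 0 0 6 0 0 40; 0 0 0 6 0 0 40; 0 0 0 6 0 0 40; 0 0 0 5 0 0 40; 0 0 0 0 0 0 40"

```text
time: 10.75
tcp_pos: [0.5306, 0.012, 0.0482]
tcp_rot: [3.141, -0.001, 1.559]
contact_force: [0.0, 0.4, -0.3]
width: 0.034
```

Request:
arm_command --targets "0 0 0 3 0 0 40; 0 0 0 0 0 0 40"

```text
time: 11.0
tcp_pos: [0.5306, 0.0142, 0.0481]
tcp_rot: [3.141, -0.0, 1.558]
contact_force: [-0.1, -1.2, -0.4]
width: 0.0342
```

Run:
```python
from h import *
s=sense(); print(s["tcp_pos"],np.degrees(s["tcp_rot"]),s["time"],s["contact_force"])
p=camera_params("wrist"); im,d=capture("wrist"); save("w9",im); C=cloud(p,d)
for u,v in ((280,250),(280,200),(280,150),(280,100),(280,50),(280,5)): print((u,v),C[v,u].round(4))
im,d=capture("scene"); save("s9",cv2.resize(im[150:270,200:375],None,fx=4.5,fy=4.5,interpolation=cv2.INTER_CUBIC))
```

```text
[0.53058993 0.01422554 0.04808325] [ 1.79988527e+02 -1.53173301e-02  8.92772578e+01] 11.0 [-0.10619034 -1.24634833 -0.42431573]
(280, 250) [0.5295 0.0315 0.0819]
(280, 200) [0.53   0.0575 0.0944]
(280, 150) [0.5302 0.0758 0.0916]
(280, 100) [0.5305 0.0935 0.0884]
(280, 50) [0.5307 0.1111 0.0855]
(280, 5) [0.5309 0.127  0.0825]
```

View pics/w9.png

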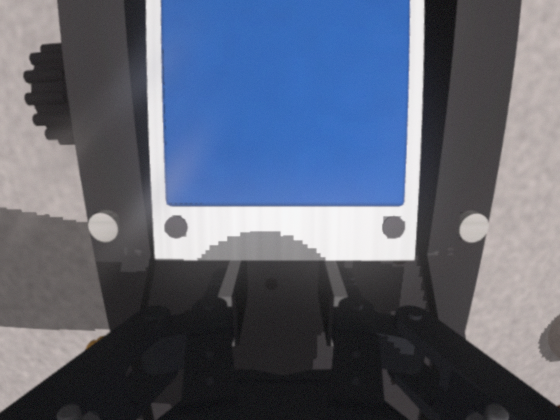

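View pics/s9.png

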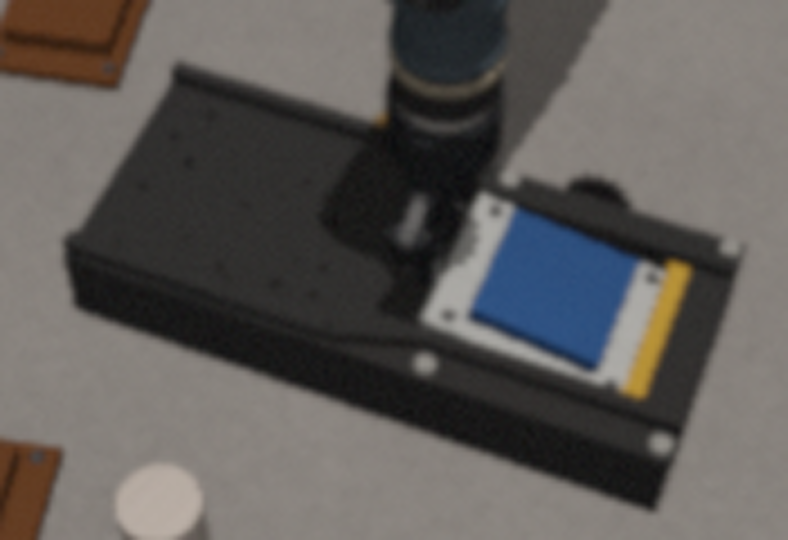

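Request:
arm_command --targets "0 0 0 3 0 1 40; 0 0 0 2 0 0 40; 0 0 0 0 0 0 40"

```text
time: 11.48
tcp_pos: [0.5307, 0.0196, 0.0471]
tcp_rot: [3.141, -0.001, 1.558]
contact_force: [-0.0, -1.2, 0.6]
width: 0.0344
```

Request:
arm_command --targets "0 0 0 2 0 0 40; 0 0 0 0 0 0 40"

```text
time: 11.72
tcp_pos: [0.5306, 0.0215, 0.047]
tcp_rot: [3.142, -0.001, 1.559]
contact_force: [1.2, 0.5, 0.3]
width: 0.0345
```

Request:
arm_command --targets "0 0 0 2 0 0 40; 0 0 0 0 0 0 40"

```text
time: 11.98
tcp_pos: [0.5305, 0.0224, 0.0469]
tcp_rot: [-3.141, 0.002, 1.558]
contact_force: [-1.2, -4.2, 0.3]
width: 0.0342
```

Request:
arm_command --targets "0 0 0 1 0 0 40; 0 0 0 0 0 0 40"

```text
time: 12.22
tcp_pos: [0.5305, 0.0224, 0.0469]
tcp_rot: [-3.141, 0.003, 1.557]
contact_force: [-0.0, -6.3, -0.4]
width: 0.0343
```

Request:
arm_command --targets "0 0 0 1 0 0 40; 0 0 0 0 0 0 40"

```text
time: 12.48
tcp_pos: [0.5305, 0.0225, 0.047]
tcp_rot: [-3.141, 0.005, 1.557]
contact_force: [0.6, -8.3, 0.6]
width: 0.0342
```

Run:
```python
from h import *
s=sense(); print(s["tcp_pos"],np.degrees(s["tcp_rot"]),s["time"],s["contact_force"])
p=camera_params("wrist"); im,d=capture("wrist"); save("w10",im); C=cloud(p,d)
for u,v in ((280,250),(280,200),(280,150),(280,100),(280,50),(280,5)): print((u,v),C[v,u].round(4))
im,d=capture("scene"); save("s10",cv2.resize(im[150:270,200:375],None,fx=4.5,fy=4.5,interpolation=cv2.INTER_CUBIC))
```

```text
[0.53046878 0.02247304 0.04696049] [-179.97176258    0.31247202   89.19474316] 12.475 [ 0.57952506 -8.25057967  0.55716244]
(280, 250) [0.5294 0.0387 0.078 ]
(280, 200) [0.53   0.0658 0.0926]
(280, 150) [0.5303 0.0843 0.0903]
(280, 100) [0.5305 0.102  0.0877]
(280, 50) [0.5308 0.1195 0.0841]
(280, 5) [0.531  0.1351 0.0818]
```

View pics/w10.png

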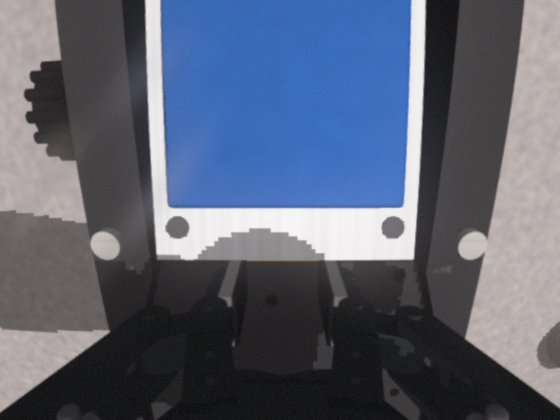

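View pics/s10.png

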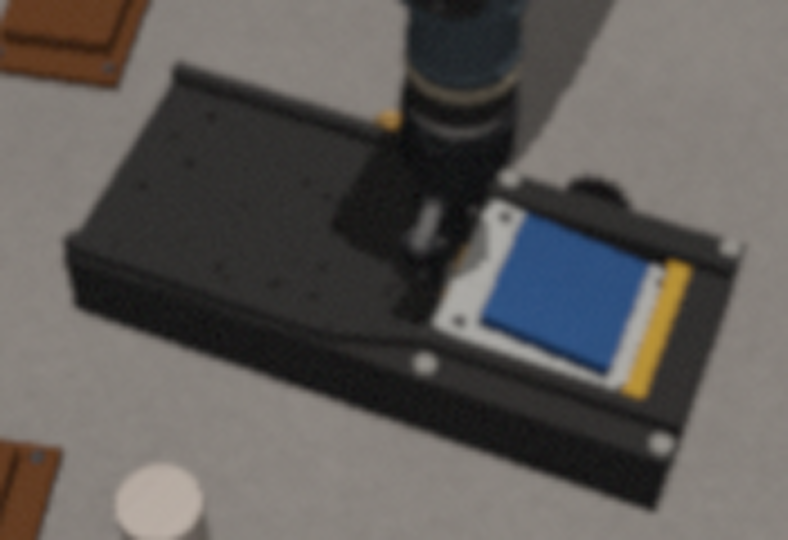

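The cover hit a hard stop exactly where home was predicted, with the rear at y 0.0335, and the front flange is under the lip. I'll back off, lift, and go over the rear part of the block.

Request:
arm_command --targets "0 0 0 -5 0 0 40; 0 0 0 -5 0 -2 40; 0 0 0 0 0 -18 40; 0 0 0 0 0 -18 40; 0 0 0 25 0 0 40; 0 0 0 25 0 0 40; 0 0 0 0 0 6 40; 0 0 0 0 0 0 40"

```text
time: 13.58
tcp_pos: [0.5311, 0.0649, 0.0793]
tcp_rot: [-3.142, 0.0, 1.559]
contact_force: [-0.9, -0.6, 0.2]
width: 0.034
```

Run:
```python
from h import *
s=sense(); print(s["tcp_pos"],np.degrees(s["tcp_rot"]),s["time"],s["contact_force"])
p=camera_params("wrist"); im,d=capture("wrist"); save("w11",im); C=cloud(p,d)
for u,v in ((285,290),(285,250),(285,200),(285,150),(285,100),(240,262),(240,270)): print((u,v),C[v,u].round(4))
im,d=capture("scene"); save("s11",cv2.resize(im[120:270,200:375],None,fx=4,fy=4,interpolation=cv2.INTER_CUBIC))
```

```text
[0.53108458 0.06489572 0.07926598] [-1.79998312e+02  2.17077350e-02  8.92955381e+01] 13.575 [-0.88738155 -0.63216637  0.19466955]
(285, 290) [0.5321 0.0404 0.0766]
(285, 250) [0.5323 0.0725 0.0916]
(285, 200) [0.5326 0.0978 0.0883]
(285, 150) [0.5328 0.1216 0.0828]
(285, 100) [0.5331 0.1452 0.0798]
(240, 262) [0.5122 0.0763 0.1126]
(240, 270) [0.5131 0.0762 0.1199]
```

View pics/w11.png

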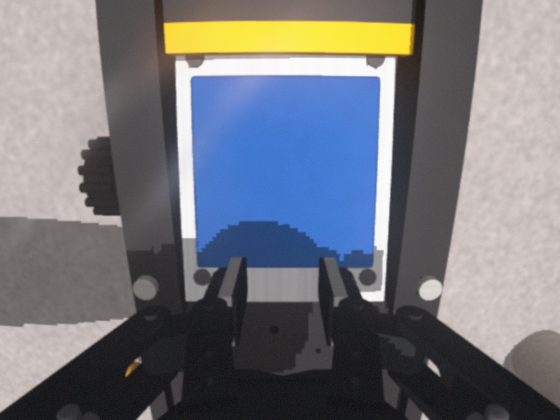

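View pics/s11.png

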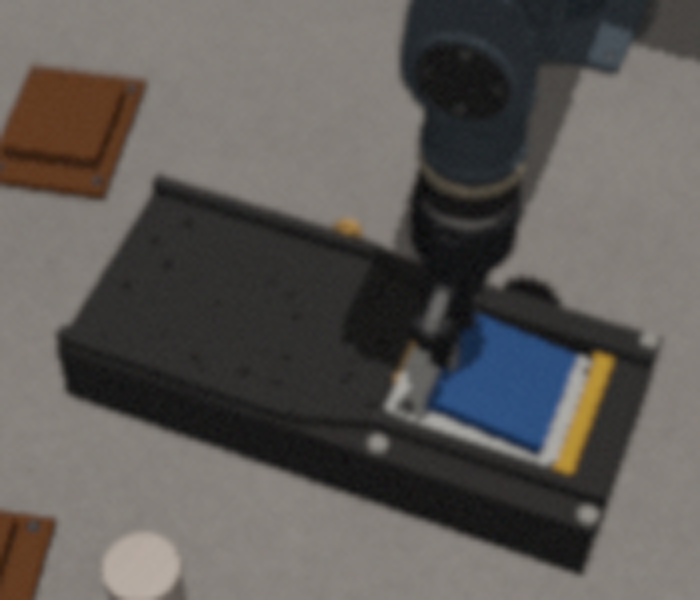

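The view shows the cover square, with its front under the yellow lip (rows 22-53) and the fingertips above the rear of the block. I'll press down in steps.

Request:
arm_command --targets "0 0 0 0 0 6 40; 0 0 0 0 0 6 40; 0 0 0 0 0 0 40"

```text
time: 14.05
tcp_pos: [0.5314, 0.0643, 0.0674]
tcp_rot: [3.141, 0.001, 1.557]
contact_force: [-0.2, -0.9, 5.4]
width: 0.0345
```

Request:
arm_command --targets "0 0 0 0 0 4 40; 0 0 0 0 0 3 40; 0 0 0 0 0 0 40"

```text
time: 14.42
tcp_pos: [0.5304, 0.0652, 0.0589]
tcp_rot: [-3.14, -0.0, 1.558]
contact_force: [-0.0, -0.4, -0.4]
width: 0.034
```

Request:
arm_command --targets "0 0 0 0 0 3 40; 0 0 0 0 0 0 40"

```text
time: 14.68
tcp_pos: [0.5308, 0.0652, 0.0564]
tcp_rot: [-3.141, -0.0, 1.558]
contact_force: [-0.7, 0.6, 0.4]
width: 0.034
```

Run:
```python
from h import *
p=camera_params("wrist"); im,d=capture("wrist"); save("w12",im); C=cloud(p,d)
for u,v in ((285,275),(285,250),(285,200),(285,150),(285,100),(285,50),(240,262),(285,20)): print((u,v),C[v,u].round(4))
```

```text
(285, 275) [0.5318 0.0615 0.0742]
(285, 250) [0.5319 0.0757 0.0754]
(285, 200) [0.5322 0.1003 0.0736]
(285, 150) [0.5324 0.1237 0.0752]
(285, 100) [0.5327 0.145  0.0733]
(285, 50) [0.5331 0.168  0.0564]
(240, 262) [0.5119 0.0767 0.09  ]
(285, 20) [0.5331 0.1775 0.0712]
```

View pics/w12.png

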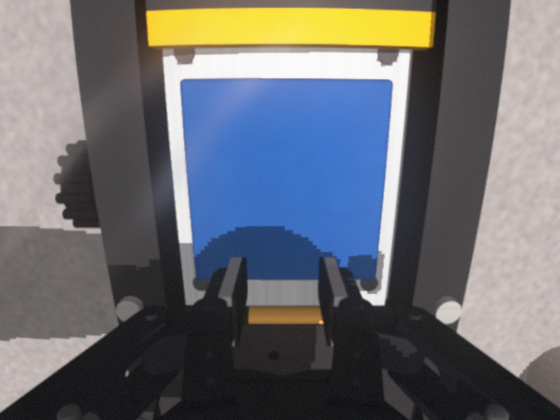

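It has snapped in. The block top reads a uniform 0.074-0.075 and the roller shows above the rear flange. I'll retract and check.

Request:
arm_command --targets "0 0 0 0 0 -15 40; 0 0 0 0 0 -25 40; 0 0 0 0 0 -40 40; 0 0 0 -30 0 -40 40; 0 0 0 -30 0 -20 40; 0 0 0 0 0 0 40; 0 0 0 0 0 0 40"

```text
time: 15.6
tcp_pos: [0.5304, 0.0054, 0.1972]
tcp_rot: [3.141, -0.001, 1.558]
contact_force: [0.5, 0.8, 0.1]
width: 0.0341
```

Run:
```python
from h import *
s=sense(); print(s["tcp_pos"],s["time"],s["contact_force"])
p=camera_params("wrist"); im,d=capture("wrist"); save("w13",im); C=cloud(p,d); i=im.astype(int)
b=(i[...,2]>i[...,0]+50)&(C[...,2]>.06)&(abs(C[...,0]-.53)<.07)&(C[...,1]>0)
A=np.c_[C[b][:,:2],np.ones(b.sum())]; k=np.linalg.lstsq(A,C[b][:,2],rcond=None)[0]; print("tilt deg",np.degrees(k[:2]),np.median(C[b],0))
im,d=capture("scene"); save("s13",im)
```

```text
[0.53037046 0.00539244 0.19722513] 15.6 [0.49243547 0.7701436  0.12637725]
tilt deg [-0.15608978 -2.57065971] [0.53253108 0.10881153 0.0749459 ]
```

View pics/w13.png

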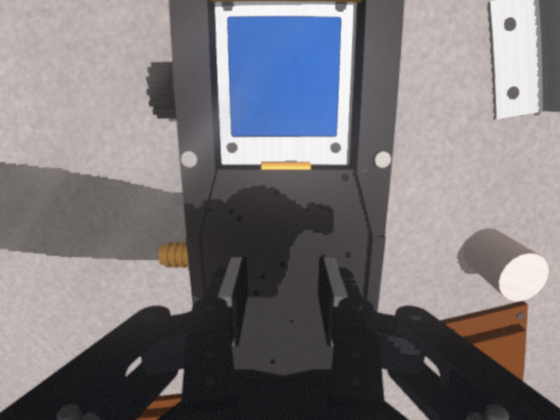

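View pics/s13.png

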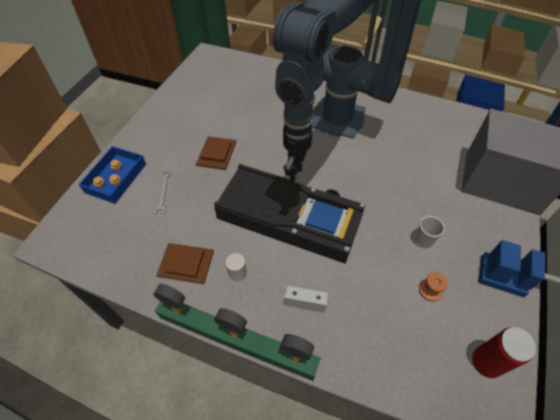

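The plane fit says 2.6° of tilt, which disagrees with the close-up readings. I'll check it robustly.

Run:
```python
from h import *
for c in ("wrist","top"):
    p=camera_params(c); im,d=capture(c); C=cloud(p,d); i=im.astype(int)
    b=(i[...,2]>i[...,0]+50)&(C[...,2]>.06)&(C[...,2]<.1)&(abs(C[...,0]-.53)<.07)&(C[...,1]>0)&(C[...,1]<.2)
    b=cv2.erode(b.astype(np.uint8),np.ones((5,5)))>0; Q=C[b]
    for a in np.arange(.06,.155,.012):
        q=Q[(Q[:,1]>=a)&(Q[:,1]<a+.012)]; print(c,round(a,3),len(q),np.median(q[:,2]).round(4) if len(q) else None)
    w=(i.min(-1)>140)&(C[...,2]>.03)&(C[...,2]<.09)&(abs(C[...,0]-.53)<.05)
    for a,e in ((.035,.055),(.158,.168)):
        q=C[w&(C[...,1]>a)&(C[...,1]<e)]; print("flange",a,len(q),np.percentile(q[:,2],[10,50,90]).round(4) if len(q) else None)
```

```text
wrist 0.06 1345 0.075
wrist 0.072 1324 0.075
wrist 0.084 1436 0.0749
wrist 0.096 1520 0.075
wrist 0.108 1471 0.075
wrist 0.12 1518 0.075
wrist 0.132 1579 0.075
wrist 0.144 1046 0.075
flange 0.035 2267 [0.0559 0.0569 0.0578]
flange 0.158 1352 [0.056 0.057 0.058]
top 0.06 0 None
top 0.072 0 None
top 0.084 0 None
top 0.096 0 None
top 0.108 0 None
top 0.12 10 0.0739
top 0.132 104 0.0734
top 0.144 14 0.072
flange 0.035 0 None
flange 0.158 76 [0.0521 0.0554 0.0582]
```

The cover is flat: the block top reads 0.075 along its whole length and both flanges read 0.057. The tilt came from stray edge pixels. I'm handing the job in.

```bash
python3 -c "
from cell import *
print(job_done(), sense()['time'])"
```

```text
the job is handed in; nothing more can be done
the job is handed in; nothing more can be done
```

The blue cover now lies flat in the recess with its front edge under the yellow lip, and I handed the job in at about 16 s of the 48 s. I pushed it along the guides by its rear face with the half-open fingers until its front tipped into the recess. I kept pushing until it met the end wall under the lip, with about 8 N on the tool. Then I pressed on the rear of the block until the cover snapped below the roller, and lifted the gripper clear.

**Last checks:**
- **Level:** the block top reads 75 mm along its whole length, against an expected 74 mm. The front and rear flanges both read 57 mm, against an expected 56 mm.
- **Roller:** it shows above the rear flange.
- **Knob and loose things:** the arm went nowhere near them, and they look unmoved in the last scene picture. I did not measure their positions again.
- **Forces:** the highest force I saw after any move was about 8 N. I read it only at the end of each call, so I did not catch the peak during the snap.

**Disagreements:**
- **Fingertip height:** at 40% opening the cameras showed the fingertips about 27 mm above the reported tool point, where the description puts them 14 mm ahead of it. I worked from the cameras and small steps watched for contact.
- **Tilt:** my first plane fit at the end gave 2.6°. It came from stray edge pixels; a check with those removed showed the cover flat.

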